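Turn a model armour plate over against the spray board's edge

TASK

The blue face of the model armour plate is painted; now its bare grey underside must be sprayed. Without picking the plate up, push it with the fingertips against the front edge of the black spray board, tip it up on that edge and over, so that it lands on the board grey side up, then push it along the board until its edge lies flush against the yellow fence. Leave the jars, bottle, cup and brush where they stand, and let go of everything at the end.

Things in the scene. Friction and masses are not known exactly. Their poses are not given: they have to be found in the camera images.
- plate: Model armour plate, rigid, flat, about 55 g, 14 mm thick in all: blue slab 70 (own x) x 56 (own y) x 6 mm (white stripes, yellow dot) over a grey slab 58 x 44 x 8 mm (four dark dots), so the blue rim overhangs by 6 mm all round. Origin: centre of the whole; own z points out of the blue face. Starts blue side up, flat and loose before the board, +x towards it within 17 degrees.
- lead (a point): Middle of the blue rim's end face at the plate's own +x end, nearest the board at the start, 11 mm above the bench. This edge stays low at the board's edge while the plate tips; the plate's centre never needs to rise above 55 mm.
- tail (a point): Middle of the blue rim's end face at the plate's own -x end, the one to push on and raise. At first the rim's underside there is 8 mm above the bench: a fingertip kept 2 to 3 mm above the bench bears on the rim, its end below it. Friction about 0.45: pressing on (about 6 N) with the plate at the board while rising on an arc lifts it; past 30 degrees forward push alone tips it. After the flip it is the edge nearest the fence.
- board: Black perforated spray board fixed to the bench, 15 mm thick, 116 deep (own x), 250 mm wide (own y); place and turn vary. Origin: middle of its straight vertical front edge, at bench level; own x points from the front edge to the yellow fence, own z up. A plate stood up at the front edge and pushed over lands overhanging that edge by 15 mm, or leaning with its foot on the bench until pushed on.
- edge (a point): Middle of the board's front edge, on its top, 15 mm above the bench.
- fence (a point): Middle of the front face of the yellow fence, at the board's top level: a straight upright strip across the whole board, 100 mm behind the front edge and standing 14 mm above the board. Home is the plate flat on the board with its edge against this face.
- jar_green: Paint jar with green cap, diameter 39, 45 mm tall, loose, on the board near its own +y end (about 102 mm from the middle). Origin: centre of the underside. Leave alone.
- jar_grey: Paint jar with grey cap, diameter 39, 45 mm tall, loose, on the board near its own -y end (about 102 mm from the middle). Origin: centre of the underside. Leave alone.
- jar_gold: Paint jar with brown-gold cap, diameter 45, 50 mm tall, loose on the bench at the back. Origin: centre of the underside. Leave alone.
- jar_blue: Paint jar with blue cap, diameter 45, 50 mm tall, loose on the bench at the back. Origin: centre of the underside. Leave alone.
- thinner: White bottle with red cap, diameter 52, 130 mm tall, loose on the bench at the back left. Origin: centre of the underside. Leave alone.
- paintbrush: Paintbrush 170 mm long lying on the bench at the left. Leave alone.
- mixing_cup: Small open metal cup, diameter 48, 40 mm tall, loose on the bench at the left. Origin: centre of the underside. Leave alone.
There are look-alikes about, which are no part of the job. Of the things that look like the plate, take the one that is farthest to the robot's right at the start.

How it is judged:
By the outcome, as a careful person would: the job done as asked, in the order asked, and still so for the second after the job is handed in, with the robot touching nothing.
It also fails if it takes over 64 s, if anything falls off the work surface, if the arm or the gripper's body presses on something with over 40 N, if the wrist force passes 120 N, or if a joint passes its speed limit or range.

ROBOT

A 6-joint arm with a two-finger parallel gripper is mounted at the origin on the work surface. World frame = base frame: x ahead of the robot, y to its left, z up, the work surface at z = 0. Lengths are in mm, angles in rad, forces in N, time in s.
With the tool pointing down it reaches from about 275 to 1000 mm from the base axis. Payload 8.4 kg.
Tool frame: the origin (TCP) lies midway between the tips of the shut fingers; the grasp point (between the pads) lies 19 mm behind it; z points along the fingers, y is the line along which they close (so a half turn about z gives the same grasp; the last joint's range is limited). The gripper opens to 85 mm and grips with 20 to 120 N. Pads are 22 mm wide; open, the fingers measure 114 mm over their backs; the gripper's body (76 mm by 85 mm) begins 54 mm behind the grasp point. The pads swing forward as they close: fully open they stand 13 mm farther back than shut.
Start: joints at [-0.002, 0.353, 1.633, -0, 1.155, -0.002], TCP at [625.002, -0, 231.281] pointing down, gripper open.
Joint ranges: [-2.63, 2.63], [-0.92, 2.1], [0.06, 2.66], [-1.3, 4.44], [0, 2.69], [-3.02, 3.02]. Speed limits (rad/s): [2.22, 2.22, 2.79, 3.14, 3.14, 3.14].

INTERFACE

Orientations are given as [roll, pitch, yaw] about the fixed x, y, z axes, in that order (R = Rz(yaw) Ry(pitch) Rx(roll)).
In Python, from rig import monitor, imaging, r gives the robot as it stands.
- The arm moves only by the tool drive_tool, never from a script. Its argument "plan" is a list of rows, each an object of numbers: "x", "y", "z": the shift along the tool's x, y, z in units of 50 mm (1.0 is 50 mm); "ax", "ay", "az": the turn, a rotation vector about the tool's x, y, z in units of 6 degrees (1.0 is 6 degrees); "hand": the finger opening in mm, from 0 to 85.4. In form: [{"x": .., "y": .., "z": .., "ax": .., "ay": .., "az": .., "hand": ..}, ...]. A call has 1 to 8 rows; each row is the pose to reach, as a shift and turn from the pose commanded when the call began, along the tool's axes at that moment; what a row does not reach only later rows make up. A row lasts 1/10 s, in which the tool goes at most 50 mm and 8.59 degrees, less where a joint would pass 70% of its speed; a pose out of reach is approached as far as the arm can. A call with a gripper value outside its range is refused whole. The fingers move at their own pace and stop on an object; "grip_force" is the grip in N (left out, the last holds). Time passes only in rows, so rows that repeat a pose let the fingers close. It gives the time, the measured TCP pose, the force, the opening and the grip force at its end, in the units of the state.
- monitor.sense(): the state, without advancing time (a new reading comes with each control period).
- imaging.grab_frame(name): name is "scene" or "side" or "wrist"; returns the picture (480x640x3 uint8, red, green, blue); there is no depth.
- imaging.camera_info(name): a dict with "mtx" (3x3 intrinsics, pixels), "R" (3x3) and "t" (3): a world point X has camera coordinates R X + t. Camera axes: x right, y down, z forward; pixel columns grow to the right and rows downward; lengths in mm; the calibration is good to about 2 mm. A picture is of the moment at which its call begins: read the wrist's pose just before it. camera_info takes no time and is no camera call; for the wrist camera it gives the pose at the moment of the call.
- r.sign_off(): hands the job in; it is judged then, once.
The state is a dict: "clock": time; "qpos": joint angles; "qvel": joint speeds; "joint_efforts": joint torques, N m; "eef_pos": TCP position; "tcp_rot": TCP orientation; "contact_force": force on the tool from outside, world axes, zero at the start; "wrist_torque": the same for the moment, N m; "opening": opening from 0.0 (shut) to 1.0 (fully open); "grasp_force": force on a finger pad.
Only numpy, scipy, OpenCV 4.12 (cv2) and the standard library are available. Lean on these libraries where they do the work, as an engineer would, in place of code of your own. Each camera call takes 0.05 s, during which the arm holds its last target. There are 200 camera calls.

## Working session

There is one attempt and no reset: what is moved stays moved. The work goes in short steps, Python scripts to look and compute and a tool call to move; the robot and the scene stay as the last step left them, time stands still between calls to the robot, and variables do not carry over. Pictures are saved under pics/ and viewed, at most 10 in all, crops included, and the job is handed in when it is done.

Besides the shell and the picture viewer there is one more tool, called after "Emit:" as a command line: name --argument value ..., lists and objects as JSON in quotes. drive_tool: Moves the arm, as the interface text tells. Its arguments: {"type":"object","properties":{"plan":{"type":"array","items":{"type":"object","properties":{"x":{"type":"number"},"y":{"type":"number"},"z":{"type":"number"},"ax":{"type":"number"},"ay":{"type":"number"},"az":{"type":"number"},"hand":{"type":"number"}}}},"grip_force":{"type":"number"}},"required":["plan"]}

```bash
mkdir -p pics; python3 - <<'E'
from rig import monitor, imaging, r
import cv2,numpy as np
for n in ("scene","side"):
    im=imaging.grab_frame(n); cv2.imwrite(f"pics/{n}0.png",im[:,:,::-1])
    c=imaging.camera_info(n); print(n,np.round(c["mtx"],1).tolist(),np.round(c["R"],3).tolist(),np.round(c["t"],1))
print(monitor.sense())
E
```

```text
scene [[582.2, 0.0, 315.6], [0.0, 582.2, 237.7], [0.0, 0.0, 1.0]] [[0.457, 0.889, 0.017], [0.638, -0.315, -0.703], [-0.62, 0.332, -0.711]] [-424.5 -316.7 1435.1]
side [[539.8, 0.0, 317.9], [0.0, 539.8, 241.0], [0.0, 0.0, 1.0]] [[-0.887, -0.462, -0.011], [-0.323, 0.637, -0.701], [0.331, -0.618, -0.713]] [598.6 133.9 863.3]
{'clock': 0.1, 'qpos': array([-2.42922257e-03,  3.53552708e-01,  1.63403744e+00, -4.81482513e-05,
        1.15521361e+00, -2.38106847e-03]), 'qvel': array([-2.19840194e-04, -8.75035113e-04, -4.98070020e-03, -1.65437311e-04,
        5.67098554e-05,  1.51715524e-03]), 'joint_efforts': array([ 4.27485766e-04, -6.06356549e+01, -3.42817569e+01, -7.40920814e-05,
        3.91241178e-03, -4.99377973e-05]), 'eef_pos': array([ 6.24582822e+02, -3.23452017e-02,  2.30662664e+02]), 'tcp_rot': array([-3.14038145e+00,  4.11425065e-05,  1.57076766e+00]), 'contact_force': array([ 0.08873232, -0.38314693, -0.73378028]), 'wrist_torque': array([-0.0143598 ,  0.04245293,  0.01794541]), 'grasp_force': 0.0, 'opening': 1.0026555671888575}
```

View pics/scene0.png

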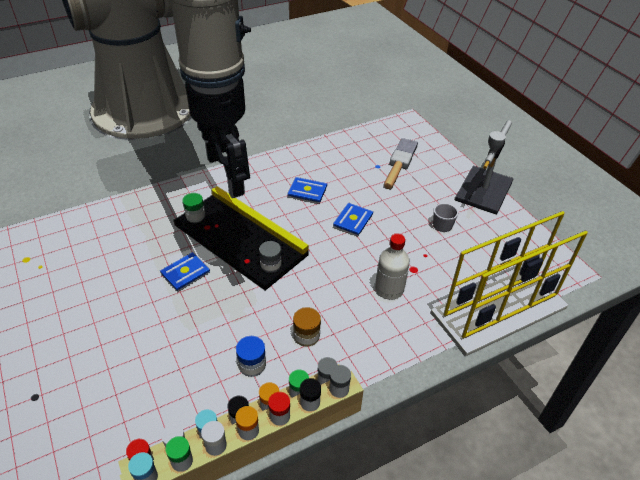

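View pics/side0.png

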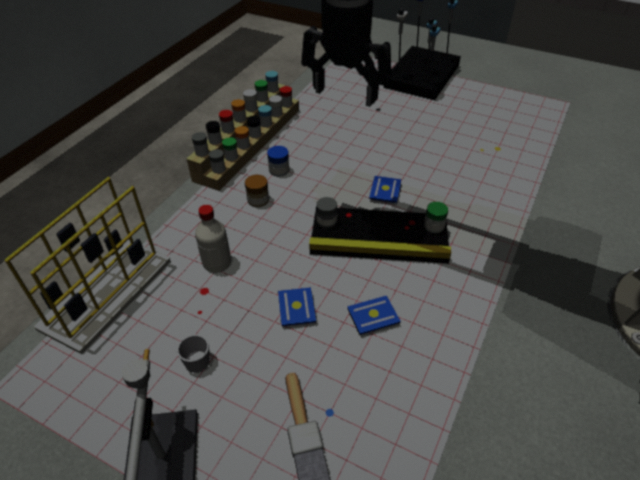

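Three blue plates appear in the scene view: (308,189), (353,219) and (185,270). World y grows to the right of the picture, so (185,270) is farthest to the robot's right. It also lies before the board's front edge, so it is the one I want. The board spans about (175,222) to (307,250), with the yellow fence on its far (+y) side. I'll confirm this in an enlarged crop.

```bash
python3 - <<'E'
import cv2,numpy as np
a=cv2.imread("pics/scene0.png")[170:300,150:320]; b=cv2.imread("pics/side0.png")[165:275,295:465]
a=cv2.resize(a,(784,600),interpolation=cv2.INTER_CUBIC); print(784/170,600/130)
a=np.clip(a*1.3,0,255).astype('uint8')
cv2.imwrite("pics/sceneC.png",a)
b=cv2.resize(b,(800,518),interpolation=cv2.INTER_CUBIC); b=np.clip(b*1.8,0,255).astype('uint8');cv2.imwrite("pics/sideC.png",b)
E
```

```text
4.6117647058823525 4.615384615384615
```

View pics/sceneC.png

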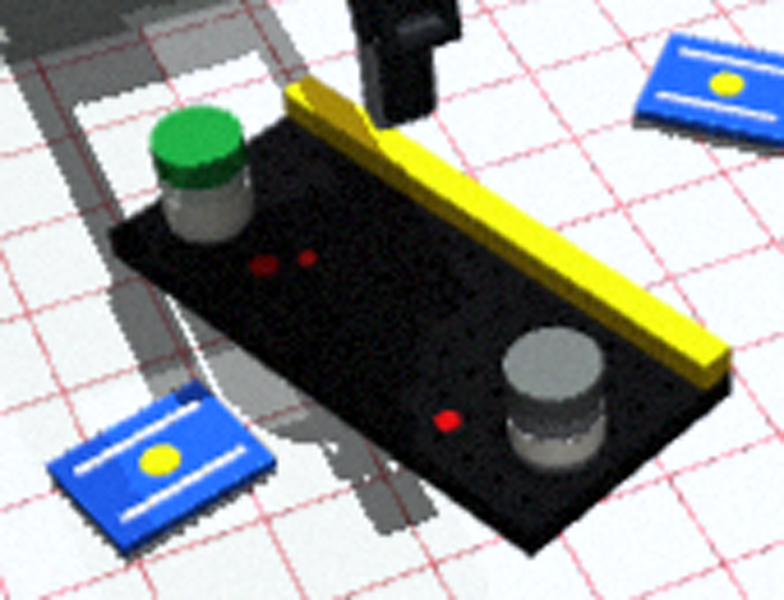

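View pics/sideC.png

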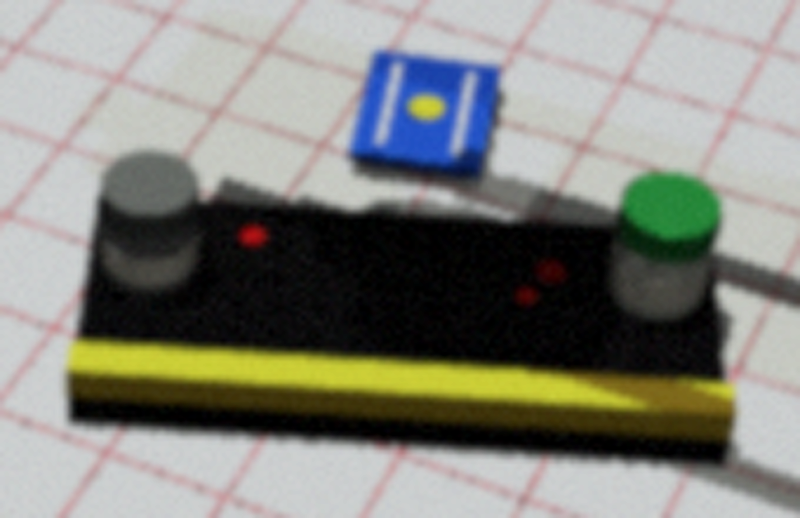

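The crops confirm it: a blue-up plate with its stripes running towards the black board, corners in sceneC at (50,467), (197,382), (275,462), (127,545). The board's front edge runs from (113,235) to (530,531).

```bash
cat > h.py <<'E'
import numpy as np, cv2
from rig import monitor, imaging, r
def back(n,px,z):
    c=imaging.camera_info(n);K,R,t=map(np.array,(c["mtx"],c["R"],c["t"]))
    px=np.atleast_2d(np.array(px,float));z=np.broadcast_to(z,len(px))
    d=np.c_[px,np.ones(len(px))]@np.linalg.inv(K).T@R; C=-R.T@t
    return C+d*((z-C[2])/d[:,2])[:,None]
def proj(n,X):
    c=imaging.camera_info(n);K,R,t=map(np.array,(c["mtx"],c["R"],c["t"]))
    p=(np.atleast_2d(X)@R.T+t)@K.T; return p[:,:2]/p[:,2:]
E
python3 - <<'E'
from h import *
np.set_printoptions(precision=1,suppress=True)
sc=lambda p:np.array(p,float)/4.6135+[150,170]-.4
sd=lambda p:np.array(p,float)/(800/170)+[295,165]-.4
for n,P,f in(("scene",[(50,467),(197,382),(275,462),(127,545)],sc),("side",[(497,67),(482,172),(352,158),(375,52)],sd)):
    X=back(n,f(P),14);print(n,X[:,:2].tolist(),X.mean(0),[np.linalg.norm(X[i]-X[i-1]) for i in range(4)])
    for i in(0,3):pass
    v=(X[1]-X[0])+(X[2]-X[3]);print("yaw",np.degrees(np.arctan2(v[1],v[0])))
X=back("scene",sc([(113,235),(530,531)]),15);print("front",X,np.linalg.norm(X[1]-X[0]),X.mean(0))
v=X[0]-X[1];print("board yaw",np.degrees(np.arctan2(v[1],v[0]))+90)
X2=back("scene",sc([(117,258),(532,555)]),0);print("frontbot",X2)
X=back("scene",sc([(287,85),(730,352)]),29);print("fence back top?",X)
X=back("side",sd([(225,208),(600,222)]),15);print("front side",X)
X=back("side",sd([(70,420),(725,460)]),0);print("back bottom side",X)
X=back("side",sd([(70,342),(733,383)]),29);print("fence front top side",X)
E
```

```text
scene [[547.3393971772017, -117.93728207756949], [529.1905854546015, -52.091684317977496], [583.6578808293467, -38.78864435933505], [598.585733661822, -103.32931169317779]] [564.7 -78.   14. ] [np.float64(53.28770779313173), np.float64(68.30096713268689), np.float64(56.06832561777615), np.float64(66.24453585078392)]
yaw 104.23463090302172
side [[546.0296249934852, -118.70066028203496], [526.2535868655659, -51.22653802124876], [578.135791197803, -34.99607718848131], [597.5755454051896, -104.41764960749185]] [562.  -77.3  14. ] [np.float64(53.48818846267722), np.float64(70.31250855218039), np.float64(54.36166834467091), np.float64(72.09201592944625)]
yaw 105.98514182168583
front [[432.9 -56.3  15. ]
 [660.9  36.   15. ]] 246.04914894631335 [546.9 -10.2  15. ]
board yaw -67.97066473503745
frontbot [[431.1 -56.4   0. ]
 [660.5  36.3  -0. ]]
fence back top? [[389.2  38.9  29. ]
 [622.  140.9  29. ]]
front side [[611.7  18.2  15. ]
 [471.7 -43.   15. ]]
back bottom side [[619.2 140.    0. ]
 [387.8  45.9   0. ]]
fence front top side [[625.  127.6  29. ]
 [393.3  34.5  29. ]]
```

Emit:
drive_tool --plan '[{"x": -0.7, "y": -0.18, "z": 0.6, "az": -0.9, "hand": 0}, {"x": -1.4, "y": -0.36, "z": 1.2, "az": -1.8, "hand": 0}, {"x": -2.1, "y": -0.54, "z": 1.9, "az": -2.8, "hand": 0}, {"x": -2.88, "y": -0.71, "z": 2.6, "az": -3.67, "hand": 0}, {"x": -2.88, "y": -0.71, "z": 2.6, "az": -3.67, "hand": 0}, {"x": -2.88, "y": -0.71, "z": 2.6, "az": -3.67, "hand": 0}, {"x": -2.88, "y": -0.71, "z": 2.6, "az": -3.67, "hand": 0}, {"x": -2.88, "y": -0.71, "z": 2.6, "az": -3.67, "hand": 0}]'

```text
invalid input
```

Emit:
drive_tool --plan '[{"x": -0.7, "y": -0.18, "z": 0.6, "ax": 0, "ay": 0, "az": -0.9, "hand": 0}]' --grip_force 20

```text
clock: 0.2
eef_pos: [619.3, -32.7, 204.2]
tcp_rot: [3.134, -0.0, 1.668]
contact_force: [1.7, 0.2, -0.2]
opening: 0.855
grasp_force: 0.0
```

Emit:
drive_tool --plan '[{"x": -0.6, "y": -0.2, "z": 0.6, "ax": 0, "ay": 0, "az": -0.9, "hand": 0}, {"x": -1.2, "y": -0.4, "z": 1.2, "ax": 0, "ay": 0, "az": -1.8, "hand": 0}, {"x": -1.7, "y": -0.6, "z": 1.7, "ax": 0, "ay": 0, "az": -2.4, "hand": 0}, {"x": -2.12, "y": -0.74, "z": 2.0, "ax": 0, "ay": 0, "az": -2.77, "hand": 0}, {"x": -2.12, "y": -0.74, "z": 2.0, "ax": 0, "ay": 0, "az": -2.77, "hand": 0}, {"x": -2.12, "y": -0.74, "z": 2.0, "ax": 0, "ay": 0, "az": -2.77, "hand": 0}]'

```text
clock: 0.8
eef_pos: [589.0, -144.1, 101.1]
tcp_rot: [-3.141, -0.001, 1.953]
contact_force: [0.1, 1.1, 0.9]
opening: -0.002
grasp_force: 0.0
```

```bash
python3 - <<'E'
from h import *
print(monitor.sense()["eef_pos"],monitor.sense()["opening"])
im=imaging.grab_frame("wrist");cv2.imwrite("pics/w1.png",im[:,:,::-1])
o=np.array([547,-10]);n=np.array([np.cos(np.radians(112)),np.sin(np.radians(112))]);u=np.array([-n[1],n[0]])
P=lambda a,b,z:np.r_[o+a*n+b*u,z]
print(proj("wrist",[P(0,0,15),P(0,-40,15),P(0,60,15),[563.5,-77.7,14],[572.6,-111.5,14]]))
E
```

```text
[ 589.0116654  -144.06481376  101.05747479] -0.0016230511374900238
[[341.29958908 -18.69522955]
 [420.2182713  -18.77719972]
 [222.9260637  -18.57227897]
 [321.37166034 123.08826105]
 [314.01984039 185.8481249 ]]
```

View pics/w1.png

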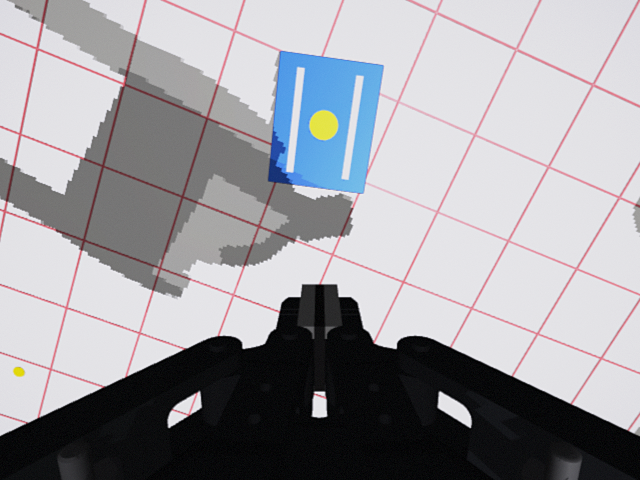

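The wrist picture shows the plate's yellow dot at (323,125), against a predicted (321,123), turned about 7° from the tool, so the measurements agree. The shut fingertip is narrow, so I'll open to about 24 mm for a two-point push and find the bench by touch.

Emit:
drive_tool --plan '[{"x": 0, "y": 0, "z": 0.6, "ax": 0, "ay": 0, "az": 0, "hand": 24}, {"x": 0, "y": 0, "z": 1.2, "ax": 0, "ay": 0, "az": 0, "hand": 24}, {"x": 0, "y": 0, "z": 1.6, "ax": 0, "ay": 0, "az": 0, "hand": 24}, {"x": 0, "y": 0, "z": 1.9, "ax": 0, "ay": 0, "az": 0, "hand": 24}, {"x": 0, "y": 0, "z": 1.9, "ax": 0, "ay": 0, "az": 0, "hand": 24}, {"x": 0, "y": 0, "z": 1.9, "ax": 0, "ay": 0, "az": 0, "hand": 24}]'

```text
clock: 1.45
eef_pos: [589.9, -143.6, 7.1]
tcp_rot: [3.141, 0.001, 1.956]
contact_force: [-0.1, 0.3, 0.9]
opening: 0.283
grasp_force: 0.0
```

Emit:
drive_tool --plan '[{"x": 0, "y": 0, "z": 0.04, "ax": 0, "ay": 0, "az": 0, "hand": 24}, {"x": 0, "y": 0, "z": 0.08, "ax": 0, "ay": 0, "az": 0, "hand": 24}, {"x": 0, "y": 0, "z": 0.08, "ax": 0, "ay": 0, "az": 0, "hand": 24}]'

```text
clock: 1.75
eef_pos: [589.4, -144.1, 2.8]
tcp_rot: [3.141, 0.0, 1.955]
contact_force: [0.2, 0.5, 0.0]
opening: 0.282
grasp_force: 0.0
```

Emit:
drive_tool --plan '[{"x": 0, "y": 0, "z": 0.03, "ax": 0, "ay": 0, "az": 0, "hand": 24}, {"x": 0, "y": 0, "z": 0.05, "ax": 0, "ay": 0, "az": 0, "hand": 24}, {"x": 0, "y": 0, "z": 0.05, "ax": 0, "ay": 0, "az": 0, "hand": 24}]'

```text
clock: 2.05
eef_pos: [589.3, -144.1, 0.0]
tcp_rot: [3.141, 0.0, 1.955]
contact_force: [-1.4, 0.7, 3.2]
opening: 0.28
grasp_force: 1.9
```

Emit:
drive_tool --plan '[{"x": 0, "y": 0, "z": 0.03, "ax": 0, "ay": 0, "az": 0, "hand": 24}, {"x": 0, "y": 0, "z": 0.03, "ax": 0, "ay": 0, "az": 0, "hand": 24}]'

```text
clock: 2.25
eef_pos: [589.3, -144.1, -0.1]
tcp_rot: [3.141, 0.0, 1.955]
contact_force: [-6.9, 1.5, 20.6]
opening: 0.279
grasp_force: 10.4
```

Emit:
drive_tool --plan '[{"x": 0, "y": 0, "z": -0.08, "ax": 0, "ay": 0, "az": 0, "hand": 24}, {"x": 0.12, "y": 0, "z": -0.08, "ax": 0, "ay": 0, "az": 0, "hand": 24}, {"x": 0.26, "y": 0, "z": -0.08, "ax": 0, "ay": 0, "az": 0, "hand": 24}, {"x": 0.4, "y": 0, "z": -0.08, "ax": 0, "ay": 0, "az": 0, "hand": 24}, {"x": 0.54, "y": 0, "z": -0.08, "ax": 0, "ay": 0, "az": 0, "hand": 24}, {"x": 0.68, "y": 0, "z": -0.08, "ax": 0, "ay": 0, "az": 0, "hand": 24}, {"x": 0.82, "y": 0, "z": -0.08, "ax": 0, "ay": 0, "az": 0, "hand": 24}, {"x": 0.96, "y": 0, "z": -0.08, "ax": 0, "ay": 0, "az": 0, "hand": 24}]'

```text
clock: 3.05
eef_pos: [570.9, -98.9, 2.2]
tcp_rot: [-3.142, 0.0, 1.955]
contact_force: [-0.5, -0.3, -0.0]
opening: 0.283
grasp_force: 0.1
```

Emit:
drive_tool --plan '[{"x": 0.05, "y": 0, "z": 0, "ax": 0, "ay": 0, "az": 0, "hand": 24}, {"x": 0.1, "y": 0, "z": 0, "ax": 0, "ay": 0, "az": 0, "hand": 24}, {"x": 0.1, "y": 0, "z": 0, "ax": 0, "ay": 0, "az": 0, "hand": 24}]'

```text
clock: 3.35
eef_pos: [569.2, -94.7, 2.3]
tcp_rot: [-3.142, -0.0, 1.955]
contact_force: [0.4, -0.0, -0.6]
opening: 0.281
grasp_force: 0.0
```

```bash
python3 - <<'E'
from h import *
n=np.array([np.cos(np.radians(112)),np.sin(np.radians(112))]);s=monitor.sense();d=s["eef_pos"][:2]-[547,-10]
print(d@n,d@[-n[1],n[0]],s["eef_pos"][2],s["contact_force"])
im=imaging.grab_frame("scene")[190:300,130:277][:,:,::-1];cv2.imwrite("pics/s2.png",cv2.resize(im,(800,600),interpolation=cv2.INTER_CUBIC))
E
```

```text
-86.81148769779945 11.126843895997213 2.308523951626621 [ 0.41437909 -0.02334567 -0.63108926]
```

View pics/s2.png

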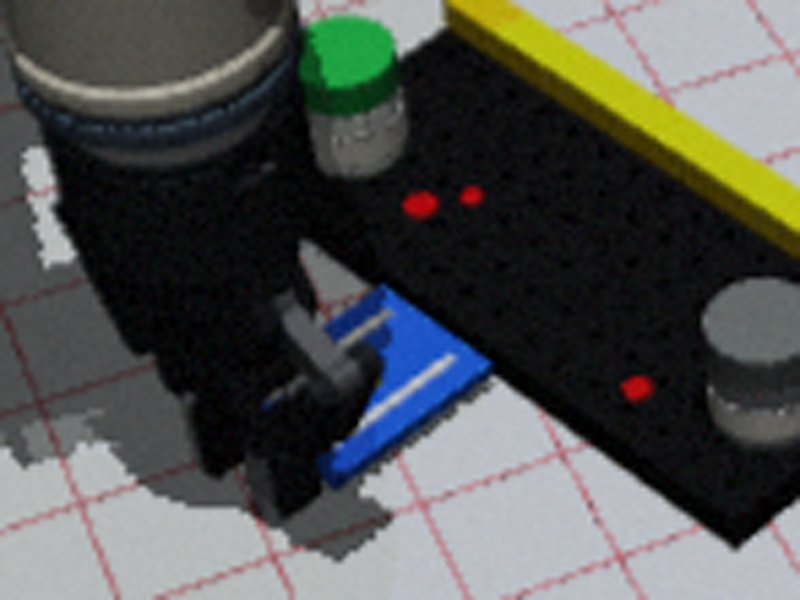

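The plate's lead edge, (385,285)–(490,370) in the crop, is now parallel to the board and nearly touching it. Next I press until force builds.

Emit:
drive_tool --plan '[{"x": 0.04, "y": 0, "z": 0, "ax": 0, "ay": 0, "az": 0, "hand": 24}, {"x": 0.08, "y": 0, "z": 0, "ax": 0, "ay": 0, "az": 0, "hand": 24}, {"x": 0.08, "y": 0, "z": 0, "ax": 0, "ay": 0, "az": 0, "hand": 24}]'

```text
clock: 3.7
eef_pos: [567.7, -91.1, 2.3]
tcp_rot: [-3.142, -0.0, 1.955]
contact_force: [-0.1, -0.3, -0.9]
opening: 0.282
grasp_force: 0.0
```

Emit:
drive_tool --plan '[{"x": 0.02, "y": 0, "z": 0, "ax": 0, "ay": 0, "az": 0, "hand": 24}, {"x": 0.03, "y": 0, "z": 0, "ax": 0, "ay": 0, "az": 0, "hand": 24}, {"x": 0.03, "y": 0, "z": 0, "ax": 0, "ay": 0, "az": 0, "hand": 24}]'

```text
clock: 4.0
eef_pos: [567.6, -90.6, 2.4]
tcp_rot: [3.141, 0.001, 1.956]
contact_force: [-0.3, -5.6, -1.1]
opening: 0.282
grasp_force: 2.8
```

Emit:
drive_tool --plan '[{"x": 0.0, "y": 0, "z": -0.04, "ax": 0, "ay": 0, "az": 0, "hand": 24}, {"x": 0.0, "y": 0, "z": -0.08, "ax": 0, "ay": 0, "az": 0, "hand": 24}, {"x": 0.0, "y": 0, "z": -0.12, "ax": 0, "ay": 0, "az": 0, "hand": 24}]'

```text
clock: 4.3
eef_pos: [567.7, -90.6, 8.5]
tcp_rot: [3.141, 0.001, 1.955]
contact_force: [0.9, -4.7, -0.0]
opening: 0.284
grasp_force: 2.4
```

```bash
python3 - <<'E'
from h import *
im=imaging.grab_frame("scene")[190:300,130:277][:,:,::-1];im2=imaging.grab_frame("side")[140:260,330:490][:,:,::-1]
im2=np.clip(im2*1.8,0,255).astype('uint8')
cv2.imwrite("pics/s3.png",np.hstack([cv2.resize(im,(400,300),interpolation=cv2.INTER_CUBIC),cv2.resize(im2,(400,300),interpolation=cv2.INTER_CUBIC)]))
E
```

```text
(no output)
```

View pics/s3.png

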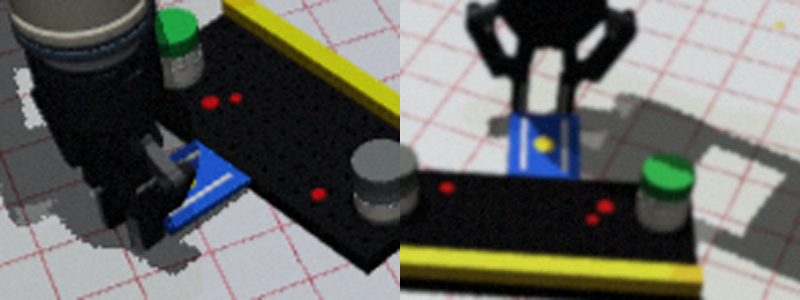

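The tail corner at (165,228) has risen relative to the lead corner at (249,181), so the plate is tipping. I'll continue the arc.

Emit:
drive_tool --plan '[{"x": 0.0, "y": 0, "z": -0.04, "ax": 0, "ay": 0, "az": 0, "hand": 24}, {"x": 0.005, "y": 0, "z": -0.08, "ax": 0, "ay": 0, "az": 0, "hand": 24}, {"x": 0.012, "y": 0, "z": -0.12, "ax": 0, "ay": 0, "az": 0, "hand": 24}, {"x": 0.018, "y": 0, "z": -0.16, "ax": 0, "ay": 0, "az": 0, "hand": 24}, {"x": 0.026, "y": 0, "z": -0.2, "ax": 0, "ay": 0, "az": 0, "hand": 24}]'

```text
clock: 4.9
eef_pos: [567.4, -89.5, 18.6]
tcp_rot: [3.141, 0.002, 1.956]
contact_force: [0.8, -8.2, 0.7]
opening: 0.285
grasp_force: 3.5
```

Emit:
drive_tool --plan '[{"x": 0.01, "y": 0, "z": -0.035, "ax": 0, "ay": 0, "az": 0, "hand": 24}, {"x": 0.02, "y": 0, "z": -0.07, "ax": 0, "ay": 0, "az": 0, "hand": 24}, {"x": 0.032, "y": 0, "z": -0.105, "ax": 0, "ay": 0, "az": 0, "hand": 24}, {"x": 0.044, "y": 0, "z": -0.14, "ax": 0, "ay": 0, "az": 0, "hand": 24}, {"x": 0.055, "y": 0, "z": -0.17, "ax": 0, "ay": 0, "az": 0, "hand": 24}]'

```text
clock: 5.4
eef_pos: [566.8, -87.4, 27.4]
tcp_rot: [3.14, 0.003, 1.956]
contact_force: [1.0, -9.8, 2.5]
opening: 0.284
grasp_force: 4.8
```

```bash
python3 - <<'E'
from h import *
im=imaging.grab_frame("scene")[190:300,130:277][:,:,::-1];im2=imaging.grab_frame("side")[140:260,330:490][:,:,::-1]
im2=np.clip(im2*1.8,0,255).astype('uint8')
cv2.imwrite("pics/s4.png",np.hstack([cv2.resize(im,(400,300),interpolation=cv2.INTER_CUBIC),cv2.resize(im2,(400,300),interpolation=cv2.INTER_CUBIC)]))
E
```

```text
(no output)
```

View pics/s4.png

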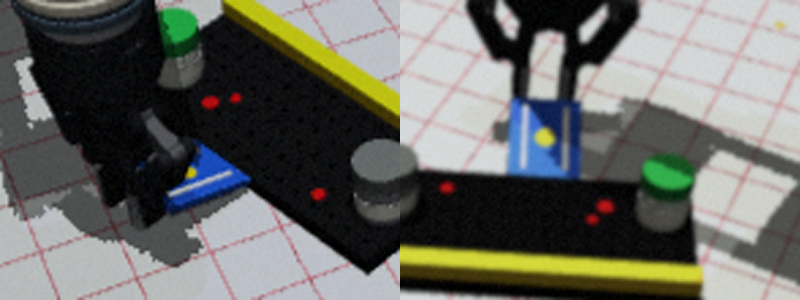

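The plate is tilted about 23° with its lead on the board edge. I'll continue with more forward motion.

Emit:
drive_tool --plan '[{"x": 0.025, "y": 0, "z": -0.04, "ax": 0, "ay": 0, "az": 0, "hand": 24}, {"x": 0.05, "y": 0, "z": -0.08, "ax": 0, "ay": 0, "az": 0, "hand": 24}, {"x": 0.08, "y": 0, "z": -0.12, "ax": 0, "ay": 0, "az": 0, "hand": 24}, {"x": 0.11, "y": 0, "z": -0.16, "ax": 0, "ay": 0, "az": 0, "hand": 24}, {"x": 0.145, "y": 0, "z": -0.2, "ax": 0, "ay": 0, "az": 0, "hand": 24}, {"x": 0.18, "y": 0, "z": -0.235, "ax": 0, "ay": 0, "az": 0, "hand": 24}, {"x": 0.22, "y": 0, "z": -0.265, "ax": 0, "ay": 0, "az": 0, "hand": 24}]'

```text
clock: 6.2
eef_pos: [564.5, -77.7, 41.7]
tcp_rot: [3.137, 0.005, 1.956]
contact_force: [2.7, -12.8, 9.2]
opening: 0.277
grasp_force: 6.6
```

Emit:
drive_tool --plan '[{"x": 0.04, "y": 0, "z": -0.04, "ax": 0, "ay": 0, "az": 0, "hand": 24}, {"x": 0.08, "y": 0, "z": -0.08, "ax": 0, "ay": 0, "az": 0, "hand": 24}, {"x": 0.12, "y": 0, "z": -0.11, "ax": 0, "ay": 0, "az": 0, "hand": 24}, {"x": 0.16, "y": 0, "z": -0.14, "ax": 0, "ay": 0, "az": 0, "hand": 24}]'

```text
clock: 6.6
eef_pos: [558.3, -68.1, 47.0]
tcp_rot: [-3.141, -0.0, 1.955]
contact_force: [2.3, -1.4, 1.9]
opening: 0.283
grasp_force: 1.2
```

```bash
python3 - <<'E'
from h import *
im=imaging.grab_frame("scene")[190:300,130:277][:,:,::-1];im2=imaging.grab_frame("side")[140:260,330:490][:,:,::-1]
im2=np.clip(im2*1.8,0,255).astype('uint8')
cv2.imwrite("pics/s5.png",np.hstack([cv2.resize(im,(400,300),interpolation=cv2.INTER_CUBIC),cv2.resize(im2,(400,300),interpolation=cv2.INTER_CUBIC)]))
E
```

```text
(no output)
```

View pics/s5.png

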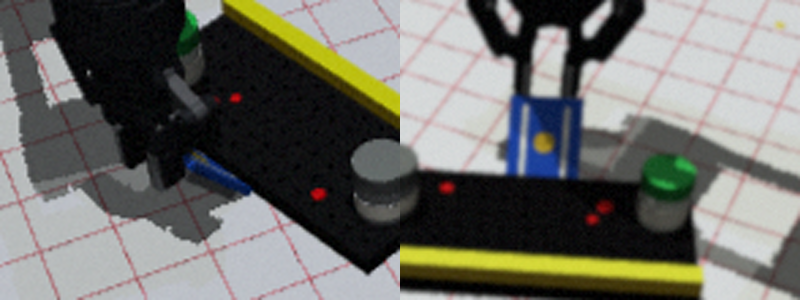

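The plate stands at about 55° with its foot at the board edge. Next I push on over the top.

Emit:
drive_tool --plan '[{"x": 0.08, "y": 0, "z": -0.04, "ax": 0, "ay": 0, "az": 0, "hand": 24}, {"x": 0.16, "y": 0, "z": -0.06, "ax": 0, "ay": 0, "az": 0, "hand": 24}, {"x": 0.24, "y": 0, "z": -0.08, "ax": 0, "ay": 0, "az": 0, "hand": 24}, {"x": 0.32, "y": 0, "z": -0.08, "ax": 0, "ay": 0, "az": 0, "hand": 24}, {"x": 0.4, "y": 0, "z": -0.08, "ax": 0, "ay": 0, "az": 0, "hand": 24}, {"x": 0.48, "y": 0, "z": -0.08, "ax": 0, "ay": 0, "az": 0, "hand": 24}, {"x": 0.56, "y": 0, "z": -0.08, "ax": 0, "ay": 0, "az": 0, "hand": 24}, {"x": 0.64, "y": 0, "z": -0.08, "ax": 0, "ay": 0, "az": 0, "hand": 24}]'

```text
clock: 7.5
eef_pos: [552.4, -44.6, 58.7]
tcp_rot: [3.134, 0.013, 1.959]
contact_force: [-14.2, -39.7, 89.9]
opening: 0.283
grasp_force: 42.6
```

Emit:
drive_tool --plan '[{"x": 0.1, "y": 0, "z": 0, "ax": 0, "ay": 0, "az": 0, "hand": 24}, {"x": 0.2, "y": 0, "z": 0, "ax": 0, "ay": 0, "az": 0, "hand": 24}, {"x": 0.3, "y": 0, "z": 0, "ax": 0, "ay": 0, "az": 0, "hand": 24}, {"x": 0.4, "y": 0, "z": 0, "ax": 0, "ay": 0, "az": 0, "hand": 24}, {"x": 0.5, "y": 0, "z": 0, "ax": 0, "ay": 0, "az": 0, "hand": 24}, {"x": 0.6, "y": 0, "z": 0, "ax": 0, "ay": 0, "az": 0, "hand": 24}]'

```text
clock: 8.1
eef_pos: [534.6, -10.2, 50.3]
tcp_rot: [-3.14, -0.001, 1.956]
contact_force: [-0.1, -0.2, 0.4]
opening: 0.283
grasp_force: 0.0
```

```bash
cat > st.py <<'E'
from h import *
np.set_printoptions(precision=1,suppress=True)
n=np.array([np.cos(np.radians(112)),np.sin(np.radians(112))]);u=np.array([-n[1],n[0]]);o=np.array([547,-10])
s=monitor.sense();d=s["eef_pos"][:2]-o;print("tcp",d@n,d@u,s["eef_pos"][2],s["contact_force"],s["clock"])
def rect(n_,z):
    im=imaging.grab_frame(n_);h=cv2.cvtColor(im,cv2.COLOR_RGB2HSV)
    m=cv2.inRange(h,(105,120,40),(130,255,255))
    P=[n*0]
    N,l,st,c=cv2.connectedComponentsWithStats(m)
    for i in range(1,N):
        if st[i,4]>15:
            X=back(n_,[c[i]],z)[0,:2]-o;print(n_,"blue",c[i],st[i,4],X@n,X@u)
rect("scene",18);rect("side",18)
E
python3 st.py
```

```text
tcp 4.437819490410895 11.578224037024702 50.34941730090187 [-0.1 -0.2  0.4] 8.1
scene blue [307.2 189.4] 542 240.8189550715474 -10.928127054479532
scene blue [352.8 218.5] 609 234.91833950288657 -135.8403379150541
scene blue [215.  251.4] 281 -4.965284894161515 -0.23295910955938906
scene blue [250.2 350.2] 698 -114.1139031128482 -202.83383921301566
side blue [277.3 152.1] 224 -165.4299194636211 -222.5038513876014
side blue [373.3 203.7] 30 -14.513628992127785 -11.58287637879565
side blue [398.9 201.8] 16 -24.376297239766753 37.85060794139646
side blue [378.5 220.4] 92 32.08544709899829 -0.6463015059384399
side blue [296.5 306.8] 927 247.41747549184612 -129.3523651765677
side blue [373.1 314.9] 976 252.74233931108748 -5.375689260028558
side blue [329.2 412.2] 37 424.6406392833791 -61.69177782111194
```

```bash
python3 - <<'E'
from h import *
g=lambda n,a,b,c,d:cv2.resize(imaging.grab_frame(n)[a:b,c:d,::-1],(400,300),interpolation=cv2.INTER_CUBIC)
A=g("scene",190,300,130,277);B=np.clip(g("side",140,260,310,470)*2.,0,255).astype('uint8');C=g("wrist",0,480,0,640)
cv2.imwrite("pics/s6.png",np.vstack([np.hstack([A,B]),np.hstack([C,C*0])]))
E
```

```text
(no output)
```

View pics/s6.png

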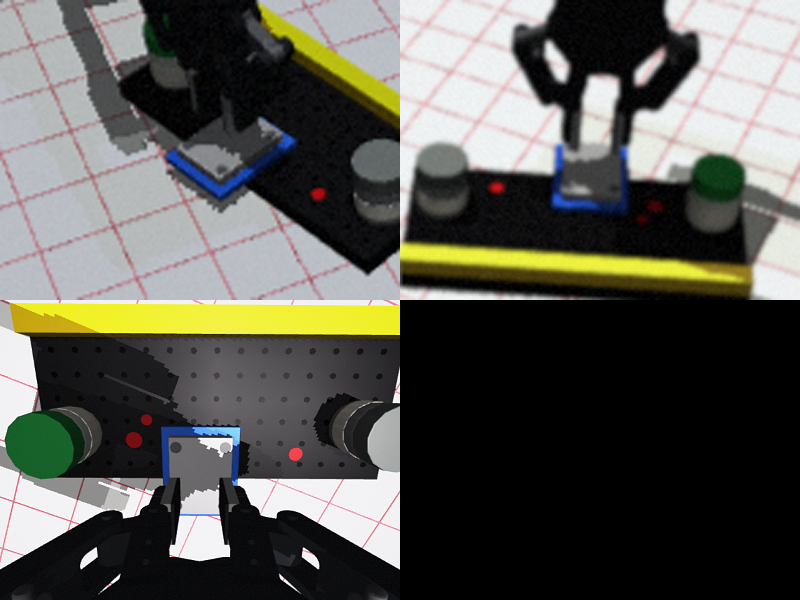

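The plate is grey side up on the board, overhanging the front edge. In the wrist view its far blue edge runs (162,427)–(240,427) and its near edge is at about row 514. The jars look undisturbed.

```bash
python3 - <<'E'
from h import *
np.set_printoptions(precision=1,suppress=True)
n=np.array([np.cos(np.radians(112)),np.sin(np.radians(112))]);u=np.array([-n[1],n[0]]);o=np.array([547,-10])
def B(l,p,z):
    X=back("wrist",np.array(p)*1.6,z)[:,:2]-o;print(l,np.c_[X@n,X@u].tolist())
B("tail",[(162,127),(240,127)],21);B("lead",[(185,215),(220,215)],21)
B("front",[(120,177),(300,178)],15);B("fence top front",[(30,36),(390,36)],15)
E
```

```text
tail [[39.613088245890275, 38.13772065747617], [39.647761991038685, -16.278369257130553]]
lead [[-28.753648738975993, 23.083754097341956], [-28.73005129496522, -3.8264870925851437]]
front [[0.03769255914923595, 72.56356799531184], [-0.6706731803804349, -64.71607414958781]]
fence top front [[99.1473892353014, 123.74956253025505], [99.24985757237015, -113.47196370570265]]
```

Emit:
drive_tool --plan '[{"x": -0.4, "y": 0, "z": 0, "ax": 0, "ay": 0, "az": 0, "hand": 24}, {"x": -0.8, "y": 0, "z": 0, "ax": 0, "ay": 0, "az": 0, "hand": 24}, {"x": -1.2, "y": 0, "z": 0, "ax": 0, "ay": 0, "az": 0, "hand": 24}, {"x": -1.34, "y": 0, "z": 0.1, "ax": 0, "ay": 0, "az": 0, "hand": 24}, {"x": -1.34, "y": 0, "z": 0.4, "ax": 0, "ay": 0, "az": 0, "hand": 24}, {"x": -1.34, "y": 0, "z": 0.65, "ax": 0, "ay": 0, "az": 0, "hand": 24}, {"x": -1.34, "y": 0, "z": 0.65, "ax": 0, "ay": 0, "az": 0, "hand": 24}, {"x": -1.34, "y": 0, "z": 0.65, "ax": 0, "ay": 0, "az": 0, "hand": 24}]'

```text
clock: 9.15
eef_pos: [559.5, -72.3, 17.6]
tcp_rot: [-3.14, -0.001, 1.956]
contact_force: [0.5, -0.9, 0.7]
opening: 0.28
grasp_force: 0.0
```

```bash
python3 st.py
```

```text
tcp -62.450046914943094 11.7341126070418 17.609410676950507 [ 0.5 -0.9  0.7] 9.15
scene blue [307.2 189.4] 544 240.7820001889324 -10.897902521356903
scene blue [352.8 218.5] 609 234.91833950288657 -135.8403379150541
scene blue [221.1 251.8] 216 1.715900022318043 -9.391279613317721
scene blue [250.3 350.2] 697 -114.04251746936359 -202.86262027815087
side blue [277.3 152.1] 223 -165.52069464472356 -222.5632737691604
side blue [384.7 216. ] 257 18.832897311843706 10.83980633980525
side blue [296.5 306.8] 927 247.46824902595938 -129.33019881835511
side blue [373.1 314.9] 980 252.75882517604265 -5.413567480461123
side blue [329.2 412.2] 37 424.6406392833791 -61.69177782111194
```

Emit:
drive_tool --plan '[{"x": 0.18, "y": 0, "z": 0.01, "ax": 0, "ay": 0, "az": 0, "hand": 24}, {"x": 0.36, "y": 0, "z": 0.01, "ax": 0, "ay": 0, "az": 0, "hand": 24}, {"x": 0.54, "y": 0, "z": 0.01, "ax": 0, "ay": 0, "az": 0, "hand": 24}, {"x": 0.72, "y": 0, "z": 0.01, "ax": 0, "ay": 0, "az": 0, "hand": 24}, {"x": 0.9, "y": 0, "z": 0.01, "ax": 0, "ay": 0, "az": 0, "hand": 24}, {"x": 1.08, "y": 0, "z": 0.01, "ax": 0, "ay": 0, "az": 0, "hand": 24}, {"x": 1.26, "y": 0, "z": 0.01, "ax": 0, "ay": 0, "az": 0, "hand": 24}, {"x": 1.42, "y": 0, "z": 0.01, "ax": 0, "ay": 0, "az": 0, "hand": 24}]'

```text
clock: 10.05
eef_pos: [533.9, -6.6, 18.3]
tcp_rot: [3.141, 0.0, 1.955]
contact_force: [0.4, -1.9, 3.1]
opening: 0.283
grasp_force: 2.0
```

Emit:
drive_tool --plan '[{"x": 0.05, "y": 0, "z": 0, "ax": 0, "ay": 0, "az": 0, "hand": 24}, {"x": 0.1, "y": 0, "z": 0, "ax": 0, "ay": 0, "az": 0, "hand": 24}, {"x": 0.13, "y": 0, "z": 0, "ax": 0, "ay": 0, "az": 0, "hand": 24}, {"x": 0.13, "y": 0, "z": 0, "ax": 0, "ay": 0, "az": 0, "hand": 24}]'

```text
clock: 10.45
eef_pos: [531.6, -1.2, 18.1]
tcp_rot: [3.141, 0.0, 1.955]
contact_force: [1.6, -0.4, 4.5]
opening: 0.278
grasp_force: 2.1
```

```bash
python3 st.py
```

```text
tcp 13.929778309429604 11.015699148336747 18.14420549614501 [ 1.6 -0.4  4.5] 10.45
scene blue [307.2 189.4] 541 240.82048787109784 -10.871670528330636
scene blue [352.8 218.5] 609 234.91833950288657 -135.8403379150541
scene blue [244.3 235.6] 171 59.96798368754573 -10.925754254404557
scene blue [250.3 350.2] 696 -114.04736090109529 -202.8457033849908
side blue [277.4 152.1] 221 -165.54659706691842 -222.40253738265363
side blue [371.7 229.6] 86 57.76465311428583 -12.833152485217845
side blue [399.5 235.8] 32 69.8218116486262 38.163924340564606
side blue [296.5 306.8] 924 247.3894928996543 -129.34971245632178
side blue [373.2 314.9] 977 252.73400297406062 -5.323992397941831
side blue [329.2 412.2] 38 424.6030996094096 -61.81319055602902
```

Emit:
drive_tool --plan '[{"x": 0.04, "y": 0, "z": 0, "ax": 0, "ay": 0, "az": 0, "hand": 24}, {"x": 0.06, "y": 0, "z": 0, "ax": 0, "ay": 0, "az": 0, "hand": 24}, {"x": 0.06, "y": 0, "z": 0, "ax": 0, "ay": 0, "az": 0, "hand": 24}]'

```text
clock: 10.85
eef_pos: [530.5, 1.3, 18.1]
tcp_rot: [3.141, 0.0, 1.955]
contact_force: [1.4, -2.2, 5.1]
opening: 0.283
grasp_force: 2.7
```

Emit:
drive_tool --plan '[{"x": 0.03, "y": 0, "z": 0, "ax": 0, "ay": 0, "az": 0, "hand": 24}, {"x": 0.03, "y": 0, "z": 0, "ax": 0, "ay": 0, "az": 0, "hand": 24}]'

```text
clock: 11.05
eef_pos: [530.0, 2.7, 18.1]
tcp_rot: [3.141, 0.0, 1.955]
contact_force: [1.3, -3.3, 4.6]
opening: 0.28
grasp_force: 2.8
```

```bash
cat > w.py <<'E'
from h import *
np.set_printoptions(precision=1,suppress=True)
n=np.array([np.cos(np.radians(112)),np.sin(np.radians(112))]);u=np.array([-n[1],n[0]]);o=np.array([547,-10])
s=monitor.sense();d=s["eef_pos"][:2]-o;print("tcp",d@n,d@u,s["eef_pos"][2],s["contact_force"],s["clock"])
h=cv2.cvtColor(imaging.grab_frame("wrist"),cv2.COLOR_RGB2HSV)
b=cv2.inRange(h,(98,100,30),(130,255,255));y=cv2.inRange(h,(20,120,30),(35,255,255))
AB=lambda p,z:(lambda X:np.c_[X@n,X@u])(back("wrist",p,z)[:,:2]-o)
N,l,st,c=cv2.connectedComponentsWithStats(b)
for i in range(1,N):
    if st[i,4]>60: print(st[i],AB(c[i:i+1],21))
ys,xs=np.nonzero(b);A=AB(np.c_[xs,ys],21);k=(abs(A[:,1]-10)<50)&(A[:,0]<130);xs,ys=xs[k],ys[k]
for x in np.linspace(xs.min()+6,xs.max()-6,5).astype(int):
    t=ys[xs==x];f=np.nonzero(y[:,x])[0]
    print(x,"tail row",t.min(),"lead row",t.max(),"yellow rows",f.min() if len(f) else None,f.max() if len(f) else None,
      "tail a@15,21",AB([(x,t.min())],15)[0],AB([(x,t.min())],21)[0],"lead",AB([(x,t.max())],21)[0])
E
python3 w.py
```

```text
tcp 18.146649502572593 11.00439029235804 18.12241934869746 [ 1.3 -3.3  4.6] 11.05
[ 235   86  170  199 8960] [[71.7 11.9]]
241 tail row 87 lead row 205 yellow rows 26 85 tail a@15,21 [98.9 38.5] [98.2 37.4] lead [59.1 39.4]
280 tail row 86 lead row 284 yellow rows 27 85 tail a@15,21 [99.2 25.2] [98.6 24.6] lead [29.4 26.4]
319 tail row 86 lead row 284 yellow rows 27 85 tail a@15,21 [99.2 11.9] [98.6 11.9] lead [29.4 11.9]
358 tail row 86 lead row 284 yellow rows 27 85 tail a@15,21 [99.2 -1.4] [98.6 -0.9] lead [29.4 -2.6]
398 tail row 86 lead row 213 yellow rows 27 85 tail a@15,21 [ 99.2 -15.1] [ 98.6 -14. ] lead [ 56.3 -16.2]
```

Emit:
drive_tool --plan '[{"x": 0.03, "y": 0, "z": 0, "ax": 0, "ay": 0, "az": 0, "hand": 24}, {"x": 0.03, "y": 0, "z": 0, "ax": 0, "ay": 0, "az": 0, "hand": 24}]'

```text
clock: 11.3
eef_pos: [529.9, 3.2, 18.2]
tcp_rot: [3.141, 0.002, 1.956]
contact_force: [3.3, -9.0, 4.4]
opening: 0.283
grasp_force: 5.2
```

Force has built to about 9 N, so the plate is against the fence. Next I back off straight, then rise.

Emit:
drive_tool --plan '[{"x": -0.1, "y": 0, "z": 0, "ax": 0, "ay": 0, "az": 0, "hand": 24}, {"x": -0.25, "y": 0, "z": -0.05, "ax": 0, "ay": 0, "az": 0, "hand": 24}, {"x": -0.5, "y": 0, "z": -0.2, "ax": 0, "ay": 0, "az": 0, "hand": 24}, {"x": -0.8, "y": 0, "z": -0.7, "ax": 0, "ay": 0, "az": 0, "hand": 24}, {"x": -0.8, "y": 0, "z": -1.4, "ax": 0, "ay": 0, "az": 0, "hand": 24}, {"x": -0.8, "y": 0, "z": -2.0, "ax": 0, "ay": 0, "az": 0, "hand": 24}, {"x": -0.8, "y": 0, "z": -2.0, "ax": 0, "ay": 0, "az": 0, "hand": 24}, {"x": -0.8, "y": 0, "z": -2.0, "ax": 0, "ay": 0, "az": 0, "hand": 24}]'

```text
clock: 12.1
eef_pos: [544.6, -33.3, 118.9]
tcp_rot: [3.14, 0.001, 1.955]
contact_force: [-0.7, 0.4, -0.3]
opening: 0.279
grasp_force: 0.0
```

```bash
python3 w.py; python3 - <<'E'
from h import *
np.set_printoptions(precision=1,suppress=True)
# change vs start: jars, bottle, cup, brush
for k in("scene","side"):
    a=cv2.imread(f"pics/{k}0.png");b=imaging.grab_frame(k)[:,:,::-1]
    cap=lambda im,lo,hi:[(c.round(1).tolist(),int(s[4])) for s,c in zip(*cv2.connectedComponentsWithStats(cv2.inRange(cv2.cvtColor(np.ascontiguousarray(im),cv2.COLOR_BGR2HSV),lo,hi))[2:]) if 60<s[4]<3000]
    for nm,lo,hi in(("green",(50,100,30),(75,255,255)),("brown",(8,150,60),(16,255,255)),("blue",(105,120,40),(130,255,255))):
        print(k,nm,cap(a,lo,hi),"->",cap(b,lo,hi))
    # grey jar by template match
    (x,y)=(270,255) if k=="scene" else (327,212)
    t=a[y-16:y+16,x-12:x+12];m=cv2.matchTemplate(b,t,cv2.TM_CCOEFF_NORMED);p=cv2.minMaxLoc(m);print("grey",p[1],p[3],(x-12,y-16))
E
```

```text
tcp -20.707740475236314 10.953723721734155 118.86587711685301 [-0.7  0.4 -0.3] 12.1
[ 268   32  103  130 3898] [[66.1 13.3]]
[628 380  12  42 342] [[-135.1 -207.5]]
274 tail row 32 lead row 161 yellow rows 0 30 tail a@15,21 [100.   37.7] [98.6 37.1] lead [29.4 39.1]
296 tail row 32 lead row 161 yellow rows 0 30 tail a@15,21 [100.   25.4] [98.6 25.1] lead [29.4 26.1]
319 tail row 32 lead row 161 yellow rows 0 30 tail a@15,21 [100.   12.5] [98.6 12.5] lead [29.4 12.5]
341 tail row 32 lead row 161 yellow rows 0 30 tail a@15,21 [100.    0.2] [98.6  0.5] lead [29.4 -0.4]
364 tail row 32 lead row 161 yellow rows 0 30 tail a@15,21 [ 99.9 -12.6] [ 98.6 -12. ] lead [ 29.4 -14. ]
scene green [([192.6, 201.6], 302), ([297.3, 379.0], 290), ([177.7, 449.0], 507)] -> [([297.3, 379.1], 291), ([177.6, 449.0], 505)]
scene brown [([412.2, 20.1], 291), ([247.6, 426.1], 90)] -> [([399.3, 9.9], 69), ([422.8, 29.1], 130), ([441.5, 42.7], 65), ([247.4, 426.4], 92)]
scene blue [([307.2, 189.4], 540), ([352.8, 218.5], 609), ([184.6, 271.0], 820), ([250.3, 350.2], 697)] -> [([307.2, 189.4], 544), ([352.8, 218.5], 609), ([237.8, 234.7], 267), ([250.2, 350.2], 699)]
grey 0.9955953359603882 (258, 239) (258, 239)
side green [([260.9, 83.2], 80), ([228.9, 141.5], 117), ([437.1, 208.8], 238)] -> [([260.8, 83.3], 82), ([228.8, 141.6], 117), ([436.9, 209.3], 150)]
side brown [([255.6, 181.4], 212)] -> [([255.5, 181.5], 212)]
side blue [([277.3, 152.1], 220), ([385.2, 188.9], 481), ([296.5, 306.8], 924), ([373.1, 314.8], 971)] -> [([277.3, 152.1], 222), ([371.7, 229.7], 81), ([400.0, 230.3], 69), ([296.5, 306.8], 922), ([373.1, 314.9], 974)]
grey 0.9979326128959656 (315, 196) (315, 196)
```

The plate is flush and square to the fence, the jars and the other objects I could check have not moved, and the tool is clear.

```bash
python3 -c "
from rig import r
print(r.sign_off())"
```

```text
the job is handed in; nothing more can be done
None
```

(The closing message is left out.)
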